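Sort left- and right-hand roller brackets into their trays

ROBOT

A 7-joint arm with a two-finger parallel gripper is mounted at the origin on the work surface. World frame = base frame: x ahead of the robot, y to its left, z up, the work surface at z = 0. Lengths are in m, angles in rad, forces in N, time in s.
With the tool pointing down it reaches from about 0.4 to 0.9 m from the base axis. Payload 5.5 kg.
Tool frame: the origin (TCP) lies on the centre line of the jaws, within the pads' length; the fingertips stand 25 mm ahead of it and the grasp point (between the pads) lies 6 mm ahead of it (ctrl.tip_extent is the distance from the TCP to the fingertips, in m); x points along the fingers, y is the direction in which the jaws open and shut, and the axes are right-handed (so a half turn about x gives the same grasp; the last joint's range is limited). The gripper opens to 85 mm and grips with 20 to 120 N. Pads are 22 mm wide; open, the fingers measure 114 mm over their backs; the gripper's body (76 mm by 85 mm) begins 54 mm behind the grasp point. The pads swing forward as they close: fully open they stand 13 mm farther back than shut.
Start: joints at [1.455, 0.501, -0.427, 1.55, 0.221, 1.138, -0.21], TCP at [0.24, -0.604, 0.256] pointing down, gripper open.
Joint ranges: [-2.88, 2.88], [-0.31, 2.03], [-1.54, 1.56], [0.2, 2.42], [-1.41, 4.55], [0.19, 2.02], [-2.57, 2.57]. Speed limits (rad/s): [2.57, 2.57, 3.14, 3.14, 3.14, 3.14, 3.14].

INTERFACE

Orientations are given as a unit quaternion [w, x, y, z].
In Python, from station import ctrl, snapshot gives the robot as it stands. The module is installed in compiled form; this text tells all that it offers.
- The arm moves only by the tool send_rows, never from a script. Its argument "commands" is text: rows parted by semicolons, each of 5 numbers parted by spaces: the shift along the world's x, y, z in mm, then the turn about the world's z in units of 5 degrees (1.0 is 5 degrees), then the gripper command: -1 is shut, 1 is fully open, values between are in proportion. A call has 1 to 10 rows; each row shifts and turns the commanded pose from where the row before left it; what a row does not reach is not made up. A row lasts 1/10 s, in which the tool goes at most 50 mm and 8.59 degrees, less where a joint would pass 70% of its speed; a pose out of reach is approached as far as the arm can. A call is refused whole if a number of a shift passes 50 or a number of a turn 1, either way. A call with a gripper value outside its range is refused whole. The fingers move at their own pace and stop on an object; "newtons" is the grip in N (left out, the last holds). Time passes only in rows, so rows that do not move let the fingers close. It gives the time, the measured TCP pose, the force and the opening at its end, in the units of the state.
- ctrl.get_obs(): the state, without advancing time (a new reading comes with each control period).
- snapshot(name): name is "scene" or "top"; returns a dict with "color" (420x560x3 uint8, red, green, blue), "camera_matrix" (3x3 intrinsics, pixels), "origin" and "rotation" of the camera in the world. Camera axes: x right, y down, z forward; pixel columns grow to the right and rows downward; lengths in m; the calibration is good to about 2 mm. A picture is of the moment at which its call begins. There is no depth.
- ctrl.finish_job(): hands the job in, once; it reports no verdict.
The state is a dict: "time_s": time; "q": joint angles; "dq": joint speeds; "tau": joint torques, N m; "ee_pos": TCP position; "orientation": TCP orientation; "wrist_force": force on the tool from outside, world axes, zero at the start; "moment": the same for the moment, N m; "grip_width": finger opening in m.
Only numpy, scipy, OpenCV 4.12 (cv2) and the standard library are available. Lean on these libraries where they do the work, as an engineer would, in place of code of your own. Each camera call takes 0.05 s, during which the arm holds its last target. There are 200 camera calls.

TASK

Sort the three loose shelf-roller brackets into left-hand and right-hand ones: push each one across the bench, through the open front, into the tray on the same side of the bench as the wooden block carrying the matching sample bracket, until no part of it sticks out of the front. Slide them flat on the bench, roller up, without lifting or tipping them, and leave the other things on the bench where they are.

Things in the scene. Friction and masses are not known exactly. Their poses are not given: they have to be found in the camera images.
- left_a: Loose steel roller bracket, LEFT-hand: roller up and leg pointing away from you, the foot points left (+y). L-shaped from above: leg along own x, 100 mm long, 30 wide (y -15 to 15), 14 high; foot 8 mm thick at x -50 to -20, reaching out to y = +60. On it a bright roller, top 36 mm up. Origin under the leg's middle, on the bench; x towards the leg's free end, z up. 0.3 to 0.5 kg. Starts with the leg within 0.25 rad of world x (either way).
- left_b: Loose steel roller bracket, LEFT-hand: roller up and leg pointing away from you, the foot points left (+y). L-shaped from above: leg along own x, 100 mm long, 30 wide (y -15 to 15), 14 high; foot 8 mm thick at x -50 to -20, reaching out to y = +60. On it a bright roller, top 36 mm up. Origin under the leg's middle, on the bench; x towards the leg's free end, z up. 0.3 to 0.5 kg. Starts with the leg within 0.25 rad of world x (either way).
- right_a: Loose steel roller bracket, RIGHT-hand: roller up and leg pointing away from you, the foot points right (-y). L-shaped from above: leg along own x, 100 mm long, 30 wide (y -15 to 15), 14 high; foot 8 mm thick at x -50 to -20, reaching out to y = -60. On it a bright roller, top 36 mm up. Origin under the leg's middle, on the bench; x towards the leg's free end, z up. 0.3 to 0.5 kg. Starts with the leg within 0.25 rad of world x (either way).
- left_a_heel (a point): outer corner of left_a, where leg and foot meet (own x -50 mm, y -15 mm), underside
- left_a_toe (a point): middle of the free end of the long leg of left_a (own x +50 mm), underside
- left_a_foot (a point): middle of the free end of the foot of left_a (own x -35 mm, y +60 mm), underside
- left_b_heel (a point): outer corner of left_b, where leg and foot meet (own x -50 mm, y -15 mm), underside
- left_b_toe (a point): middle of the free end of the long leg of left_b (own x +50 mm), underside
- left_b_foot (a point): middle of the free end of the foot of left_b (own x -35 mm, y +60 mm), underside
- right_a_heel (a point): outer corner of right_a, where leg and foot meet (own x -50 mm, y +15 mm), underside
- right_a_toe (a point): middle of the free end of the long leg of right_a (own x +50 mm), underside
- right_a_foot (a point): middle of the free end of the foot of right_a (own x -35 mm, y -60 mm), underside
- tray_1: Grey sheet-metal tray fixed to the bench on the robot's left (+y side), open at the front towards the middle of the bench, no lip, floor level with the bench. Inside 390 mm along the opening, 130 deep; walls 35 high, 5 thick at both ends and the back. Origin: middle of the front edge, on the bench; x along the opening (-195 to 195), y into the tray (front 0, back wall 130), z up.
- tray_2: Grey sheet-metal tray fixed to the bench on the robot's right (-y side), open at the front towards the middle of the bench, no lip, floor level with the bench. Inside 390 mm along the opening, 130 deep; walls 35 high, 5 thick at both ends and the back. Origin: middle of the front edge, on the bench; x along the opening (-195 to 195), y into the tray (front 0, back wall 130), z up.
- sample_left: Wooden block, 130 x 110 x 22 mm, fixed to the bench behind the back wall of one tray, a LEFT-hand bracket like the loose ones fixed on top as a sample, roller up: the tray on the same side of the bench (same sign of y) is for that hand. The side changes from start to start. Origin under the block's middle.
- sample_right: Wooden block, 130 x 110 x 22 mm, fixed to the bench behind the back wall of one tray, a RIGHT-hand bracket like the loose ones fixed on top as a sample, roller up: the tray on the same side of the bench (same sign of y) is for that hand. The side changes from start to start. Origin under the block's middle.
- carton: bystander, leave alone: cardboard carton of screws, 50 x 90 x 35 mm, between robot and brackets (origin under its middle)
- tape_roll: bystander, leave alone: roll of clear tape lying flat, 90 mm across, 24 mm high, beyond the brackets (origin under its middle)
- screwdriver: bystander, leave alone: screwdriver with a red handle, about 200 mm long, lying near the left tray's near end (origin under it)
- mug: bystander, leave alone: white mug, 80 mm across, 90 mm high, behind the right tray (origin under its middle)
- glue: bystander, leave alone: white glue bottle, 50 mm across, 120 mm high, behind the left tray (origin under its middle)
- stamp_pad: bystander, leave alone: black stamp pad, 110 x 70 x 18 mm, on the near right side (origin under its middle)
Things that resemble listed ones, but are neither listed nor needed, are in the scene too. Leave any blue or red look-alike of the right_a alone.

How it is judged:
By the outcome, as a careful person would: the job done as asked, in the order asked, and still so for the second after the job is handed in, with the robot touching nothing.
It also fails if it takes over 51 s, if anything falls off the work surface, if the arm or the gripper's body presses on something with over 40 N, if the wrist force passes 120 N, or if a joint passes its speed limit or range.

## Working session

There is one attempt and no reset: what is moved stays moved. The work goes in short steps, Python scripts to look and compute and a tool call to move; the robot and the scene stay as the last step left them, time stands still between calls to the robot, and variables do not carry over. Pictures are saved under pics/ and viewed, about 8 in all and at most 12, crops included, and the job is handed in when it is done.

Besides the shell and the picture viewer there is one more tool, called as name(argument=value, ...) on one line, values as JSON. send_rows: Moves the arm, as the interface text tells. Its arguments: {"type":"object","properties":{"commands":{"type":"string"},"newtons":{"type":"number"}},"required":["commands"]}

```bash
mkdir -p pics; cat > h.py <<'E'
import numpy as np, cv2
from station import ctrl, snapshot
def snap(name,fn=None):
    s=snapshot(name)
    if fn: cv2.imwrite('pics/'+fn,s['color'][:,:,::-1])
    return s
def ray(s,u,v,z=0.):
    K,R,o=[np.array(s[k]) for k in('camera_matrix','rotation','origin')]
    d=R@np.linalg.solve(K,[u,v,1.]); return o+d*(z-o[2])/d[2]
def proj(s,p):
    K,R,o=[np.array(s[k]) for k in('camera_matrix','rotation','origin')]
    c=K@(R.T@(np.array(p)-o)); return c[:2]/c[2]
E
python3 - <<'E'
from h import *
import pickle
a=snap('top','top0.png');b=snap('scene','scene0.png')
pickle.dump((a,b),open('s0.pkl','wb'))
for s in(a,b):print(s['origin'],s['rotation'],s['camera_matrix'])
o=ctrl.get_obs();print(o['ee_pos'],o['orientation'],o['time_s'],ctrl.tip_extent)
E
```

```text
[ 0.2654453  -0.0181075   1.25286153] [-0.07265294  0.7114713  -0.69569121  0.06740831] [[504.24410622   0.         281.00260325]
 [  0.         504.24410622 215.68066484]
 [  0.           0.           1.        ]]
[ 1.42313071 -0.31520209  1.25005517] [-0.27627804  0.75732027  0.55929354 -0.19320246] [[498.75725766   0.         281.86016592]
 [  0.         498.75725766 202.93099046]
 [  0.           0.           1.        ]]
[ 0.24012178 -0.60336586  0.25535242] [-0.13250734 -0.69436822 -0.13378754  0.69454696] 0.1 0.025
```

View pics/top0.png

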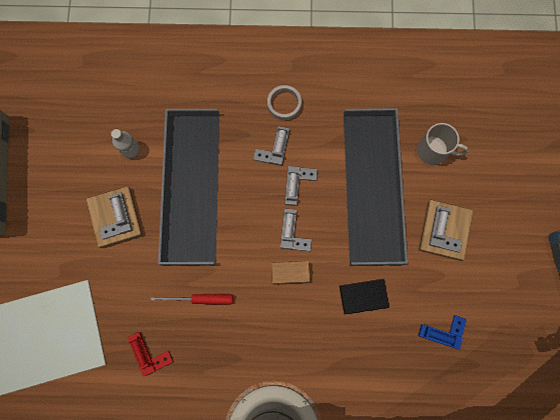

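View pics/scene0.png

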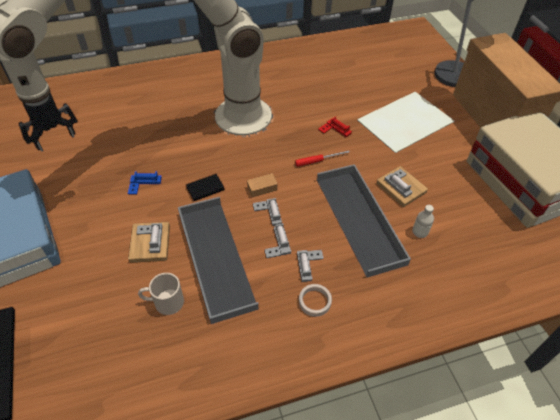

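```bash
sed -i "s/^def ray/from scipy.spatial.transform import Rotation as Ro\ndef RM(s):\n    q=np.array(s['rotation']); return Ro.from_quat(q[[1,2,3,0]]).as_matrix()\ndef ray/; s/K,R,o=.*/K,R,o=np.array(s['camera_matrix']),RM(s),np.array(s['origin'])/" h.py
python3 - <<'E'
from h import *
import pickle
a,b=pickle.load(open('s0.pkl','rb'))
im=a['color'][:,:,::-1]
c=cv2.resize(im[115:270,235:335],None,fx=3.8,fy=3.8,interpolation=cv2.INTER_CUBIC)
l=cv2.resize(im[180:255,80:150],None,fx=3.8,fy=3.8,interpolation=cv2.INTER_CUBIC)
r=cv2.resize(im[195:270,410:480],None,fx=3.8,fy=3.8,interpolation=cv2.INTER_CUBIC)
lr=np.vstack([l,r]);h=max(lr.shape[0],c.shape[0])
pad=lambda x:cv2.copyMakeBorder(x,0,h-x.shape[0],0,6,0)
cv2.imwrite('pics/crop0.png',np.hstack([pad(c),pad(lr)]))
for n,p in dict(tl_f=[(219,110),(216,264)],tl_b=[(165,110),(160,264)],tr_f=[(345,111),(353,263)],tr_b=[(397,111),(406,263)]).items():print(n,[ray(a,*q,z=.03).round(3)[:2] for q in p])
for n,q in dict(A=(282,145),B=(293,185),C=(290,230),cart=(291,272),tape=(285,102)).items():print(n,ray(a,*q,z=.02).round(3)[:2])
E
```

```text
tl_f [array([0.786, 0.16 ]), array([0.388, 0.149])]
tl_b [array([0.783, 0.3  ]), array([0.385, 0.285])]
tr_f [array([ 0.79 , -0.165]), array([ 0.398, -0.183])]
tr_b [array([ 0.793, -0.299]), array([ 0.401, -0.312])]
A [ 0.698 -0.004]
B [ 0.593 -0.035]
C [ 0.477 -0.029]
cart [ 0.374 -0.034]
tape [ 0.816 -0.01 ]
```

View pics/crop0.png

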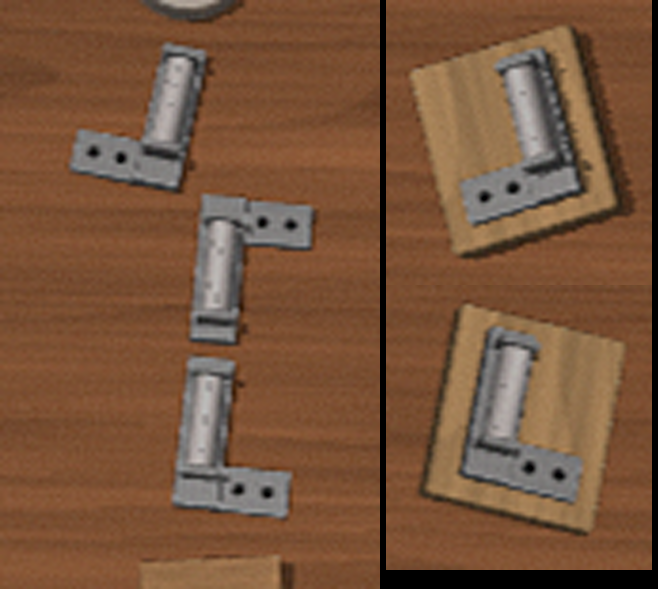

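```bash
cat >> h.py <<'E'
def brackets(s,lo=(100,60),hi=(280,450)):
    im=s['color'];hsv=cv2.cvtColor(im,cv2.COLOR_RGB2HSV)
    m=((hsv[...,1]<60)&(hsv[...,2]>95)).astype(np.uint8)
    m[:lo[0]]=0;m[hi[0]:]=0;m[:,:lo[1]]=0;m[:,hi[1]:]=0
    m=cv2.morphologyEx(m,cv2.MORPH_CLOSE,np.ones((3,3),np.uint8))
    out=[]
    for c in cv2.findContours(m,cv2.RETR_EXTERNAL,cv2.CHAIN_APPROX_NONE)[0]:
        A=cv2.contourArea(c)
        if 350<A<1600:
            w=np.array([ray(s,*p[0],z=.01)[:2] for p in c],np.float32)*1000
            (cx,cy),(W,H),an=cv2.minAreaRect(w)
            poly=cv2.approxPolyDP(w.reshape(-1,1,2),9,True)[:,0].round().astype(int).tolist()
            out.append((A,c.mean((0,1)).round(),(round(cx),round(cy)),(round(W),round(H)),round(an),poly))
    return out
E
python3 - <<'E'
from h import *
import pickle
a,b=pickle.load(open('s0.pkl','rb'))
for o in brackets(a,(115,240),(260,330)):print(*o)
o=ctrl.get_obs();q=np.array(o['orientation']);print(Ro.from_quat(q[[1,2,3,0]]).as_matrix().round(3))
E
```

```text
597.0 [293. 232.] (482, -47) (75, 100) 85 [[533, -16], [438, -5], [430, -77], [458, -80], [467, -30], [531, -43]]
545.0 [297. 182.] (594, -54) (75, 99) 85 [[639, -93], [646, -21], [548, -15], [546, -43], [611, -42], [613, -93]]
487.5 [274. 147.] (706, 24) (75, 101) 79 [[749, -19], [754, 5], [688, 19], [689, 63], [665, 70], [653, -3]]
[[-0.001  0.37  -0.929]
 [ 0.002 -0.929 -0.37 ]
 [-1.    -0.002 -0.   ]]
```

send_rows(commands="50 50 0 0 0.2;50 50 0 0 0.2;50 50 0 0 0.2;50 50 0 0 0.2;50 50 0 0 0.2;50 50 0 0 0.2;50 50 0 0 0.2;50 50 0 0 0.2")

```text
time_s: 0.9
ee_pos: [0.5241, -0.3195, 0.256]
orientation: [-0.133, -0.694, -0.133, 0.695]
wrist_force: [0.9, -0.8, -0.8]
grip_width: 0.0511
```

send_rows(commands="17 28 0 1 -0.06;17 28 0 1 -0.06;17 28 0 1 -0.06;17 28 0 1 -0.06;17 28 0 1 -0.06;17 28 0 1 -0.06;17 28 0 1 -0.06;17 28 0 1 -0.06;17 28 0 1 -0.06;17 28 0 1 -0.06")

```text
time_s: 1.9
ee_pos: [0.6935, -0.0401, 0.2557]
orientation: [-0.415, -0.572, -0.415, 0.573]
wrist_force: [1.4, 0.1, 0.6]
grip_width: 0.0403
```

send_rows(commands="0 0 -40 1 -0.06;0 0 -40 0.5 -0.06;0 0 -40 0 -0.06;0 0 0 0 -0.06")

```text
time_s: 2.3
ee_pos: [0.6883, -0.0418, 0.1291]
orientation: [-0.448, -0.541, -0.454, 0.548]
wrist_force: [-1.1, 0.1, -0.9]
grip_width: 0.0404
```

```bash
python3 - <<'E'
from h import *
o=ctrl.get_obs();q=np.array(o['orientation']);R=Ro.from_quat(q[[1,2,3,0]]).as_matrix();print(o['ee_pos'],np.degrees(np.arctan2(R[1,1],R[0,1])),ctrl.tip_extent,o['grip_width'],o['q'])
snap('scene','s1.png')
E
```

```text
[ 0.68833248 -0.04179889  0.12905985] -10.777324544579765 0.025 0.04041115945446983 [ 0.47797906  0.78673655 -0.70701015  1.51661348  0.55432731  1.05950638
 -0.55346495]
```

send_rows(commands="8 2 -40 0 -0.06;0 0 -30 0 -0.06;0 0 0 0 -0.06;0 0 0 0 -0.06")

```text
time_s: 2.75
ee_pos: [0.7024, -0.0389, 0.0686]
orientation: [0.451, 0.546, 0.45, -0.544]
wrist_force: [0.7, -0.6, 0.7]
grip_width: 0.0406
```

```bash
python3 - <<'E'
from h import *
s=snap('scene');im=s['color'][:,:,::-1]
u,v=proj(s,(.69,-.03,.02)).astype(int);print(u,v,ctrl.get_obs()['ee_pos'])
cv2.imwrite('pics/c1.png',cv2.resize(im[v-60:v+60,u-70:u+70],None,fx=5,fy=5,interpolation=cv2.INTER_CUBIC))
E
```

```text
292 262 [ 0.70317215 -0.03879641  0.06955269]
```

View pics/c1.png

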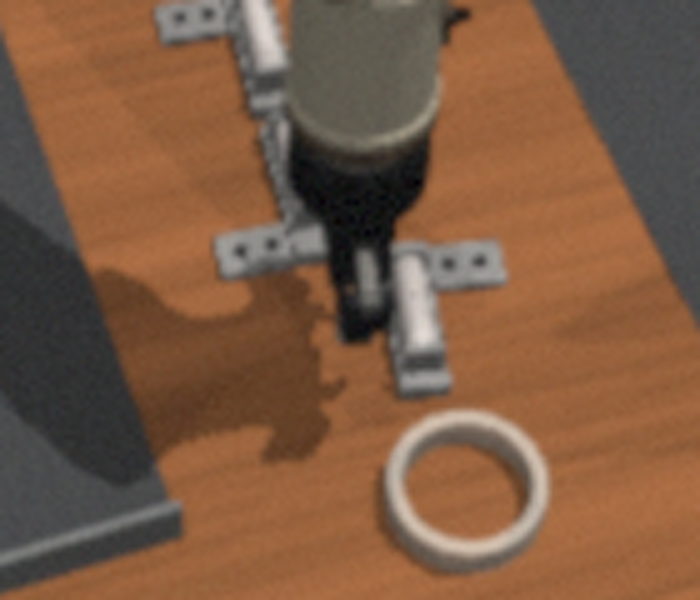

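send_rows(commands="-4 0 -20 0 -0.06;0 0 -12 0 -0.06;0 0 0 0 -0.06;0 0 0 0 -0.06")

```text
time_s: 3.2
ee_pos: [0.6979, -0.039, 0.0354]
orientation: [0.451, 0.545, 0.45, -0.545]
wrist_force: [0.5, 0.8, 0.9]
grip_width: 0.0402
```

send_rows(commands="0 6 -4 0 -0.06;1 10 0 0 -0.06;1 12 0 0.1 -0.06;1 14 0 0.2 -0.06;1 14 0 0.3 -0.06;1 14 0 0.3 -0.06;1 14 0 0.3 -0.06;1 14 0 0.3 -0.06;1 14 0 0.3 -0.06;0 0 0 0 -0.06")

```text
time_s: 4.2
ee_pos: [0.7049, 0.0778, 0.0306]
orientation: [0.493, 0.508, 0.494, -0.506]
wrist_force: [0.6, -0.0, 0.7]
grip_width: 0.04
```

```bash
python3 - <<'E'
from h import *
s=snap('scene');im=s['color'][:,:,::-1]
cv2.imwrite('pics/c2.png',cv2.resize(im[170:320,170:420],None,fx=3,fy=3,interpolation=cv2.INTER_CUBIC))
o=ctrl.get_obs();q=np.array(o['orientation']);R=Ro.from_quat(q[[1,2,3,0]]).as_matrix();print(o['ee_pos'],np.degrees(np.arctan2(R[1,1],R[0,1])))
E
```

```text
[0.70486003 0.07630176 0.03036731] -1.6166537504190621
```

View pics/c2.png

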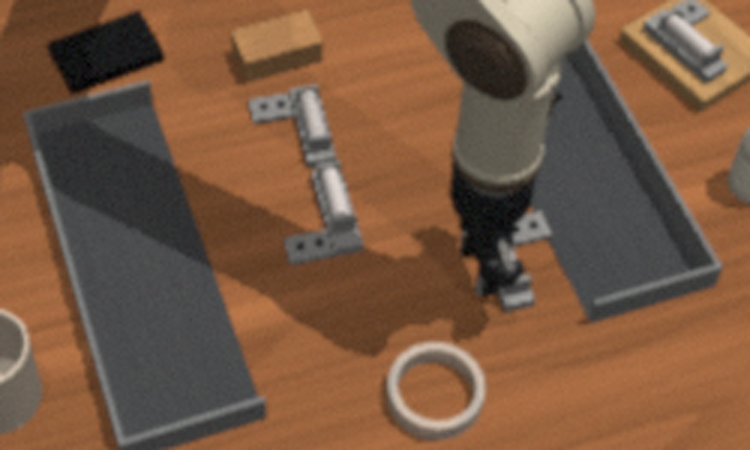

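send_rows(commands="0 10 0 0.1 -0.06;0 14 0 0.1 -0.06;0 14 0 0 -0.06;0 14 0 0 -0.06;0 14 0 0 -0.06;0 12 0 0 -0.06;0 9 0 0 -0.06;0 5 0 0 -0.06;0 2 0 0 -0.06;0 0 0 0 -0.06")

```text
time_s: 5.25
ee_pos: [0.7053, 0.1673, 0.0304]
orientation: [0.496, 0.504, 0.497, -0.503]
wrist_force: [-0.6, 0.2, 0.6]
grip_width: 0.0402
```

send_rows(commands="0 -8 0 0 -0.06;0 -20 0 0 -0.06;0 -15 40 0 -0.06;0 -10 40 0 -0.06;-30 -40 0 0 -0.3;-30 -40 0 0 -0.3;-30 -40 0 0 -0.3;-5 -45 0 0 -0.3;0 0 0 0 -0.3;0 0 0 0 -0.3")

```text
time_s: 6.25
ee_pos: [0.6103, -0.0545, 0.1106]
orientation: [-0.496, -0.505, -0.495, 0.505]
wrist_force: [-0.0, 0.4, -0.5]
grip_width: 0.03
```

```bash
python3 - <<'E'
from h import *
s=snap('scene');im=s['color'][:,:,::-1];t=snap('top')['color'][:,:,::-1]
cv2.imwrite('pics/c3.png',np.vstack([cv2.resize(im[170:320,170:420],None,fx=2,fy=2),cv2.resize(t[100:250,145:395],None,fx=2,fy=2)]))
o=ctrl.get_obs();q=np.array(o['orientation']);R=Ro.from_quat(q[[1,2,3,0]]).as_matrix();print(o['ee_pos'],np.degrees(np.arctan2(R[1,1],R[0,1])))
E
```

```text
[ 0.61068828 -0.05037614  0.11078743] -0.7881919030488634
```

View pics/c3.png

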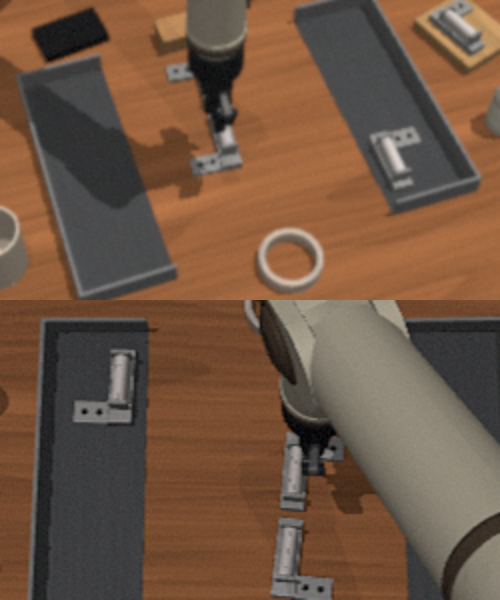

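send_rows(commands="-15 -12 0 -0.4 -0.3;-15 -12 0 -0.3 -0.3;0 0 0 0 -0.3;0 0 0 0 -0.3")

```text
time_s: 6.75
ee_pos: [0.5809, -0.0736, 0.1106]
orientation: [0.482, 0.518, 0.481, -0.517]
wrist_force: [0.4, -0.2, -0.2]
grip_width: 0.0298
```

```bash
python3 - <<'E'
from h import *
o=ctrl.get_obs();q=np.array(o['orientation']);R=Ro.from_quat(q[[1,2,3,0]]).as_matrix();print(o['ee_pos'],np.degrees(np.arctan2(R[1,1],R[0,1])))
s=snap('top')
for x in brackets(s,(100,160),(265,345)):print(*x)
E
```

```text
[ 0.58093997 -0.07355887  0.11062702] -4.170374014999831
566.5 [293. 232.] (482, -47) (75, 100) 85 [[533, -16], [438, -5], [430, -77], [458, -80], [464, -30], [531, -43]]
415.5 [201. 146.] (704, 216) (73, 99) 89 [[753, 182], [752, 211], [684, 210], [683, 251], [656, 252], [657, 183], [679, 181], [678, 210], [681, 189], [700, 193], [703, 180], [730, 192]]
```

send_rows(commands="0 -2 -35 0 -0.3;0 0 -25 0 -0.3;0 0 -12 0 -0.3;0 0 -6 0 -0.3;0 0 -2 0 -0.3;0 0 0 0 -0.3")

```text
time_s: 7.4
ee_pos: [0.581, -0.0766, 0.031]
orientation: [0.481, 0.519, 0.481, -0.518]
wrist_force: [-0.5, -0.1, 0.4]
grip_width: 0.0297
```

send_rows(commands="0 6 0 0 -0.3;0 9 0 0 -0.3;0 12 0 0 -0.3;0 13 0 0 -0.3;0 13 0 0.1 -0.3;0 13 0 0.1 -0.3;0 13 0 0.1 -0.3;0 13 0 0.1 -0.3;0 8 0 0.1 -0.3;0 0 0 0 -0.3")

```text
time_s: 8.4
ee_pos: [0.5798, 0.026, 0.0302]
orientation: [0.492, 0.507, 0.494, -0.506]
wrist_force: [0.9, -0.1, -0.4]
grip_width: 0.0296
```

```bash
python3 - <<'E'
from h import *
s=snap('scene');im=s['color'][:,:,::-1];t=snap('top')['color'][:,:,::-1]
cv2.imwrite('pics/c4.png',np.vstack([cv2.resize(im[170:320,170:420],None,fx=2,fy=2),cv2.resize(t[100:250,145:395],None,fx=2,fy=2)]))
o=ctrl.get_obs();q=np.array(o['orientation']);R=Ro.from_quat(q[[1,2,3,0]]).as_matrix();print(o['ee_pos'],np.degrees(np.arctan2(R[1,1],R[0,1])))
E
```

```text
[0.57976919 0.02417746 0.02996591] -1.7212336276212084
```

View pics/c4.png

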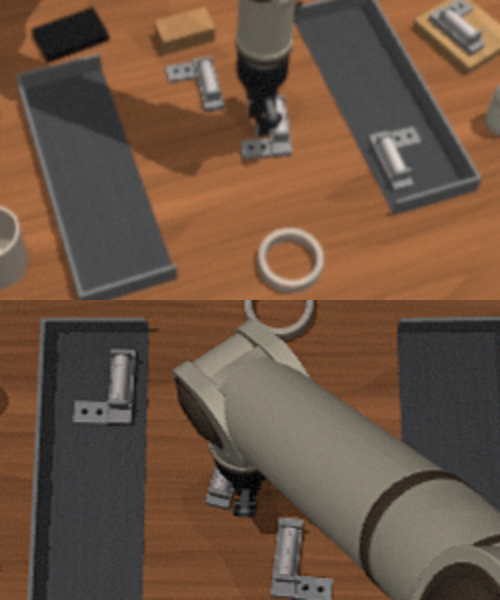

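send_rows(commands="0 8 0 0 -0.3;-1 12 0 0 -0.3;-1 13 0 0 -0.3;-1 13 0 0 -0.3;-1 13 0 0 -0.3;0 13 0 0 -0.3;0 13 0 0 -0.3;0 8 0 0 -0.3;0 0 0 0 -0.3")

```text
time_s: 9.4
ee_pos: [0.5762, 0.1187, 0.0306]
orientation: [0.492, 0.508, 0.493, -0.506]
wrist_force: [0.0, -0.5, 0.1]
grip_width: 0.0294
```

```bash
python3 - <<'E'
from h import *
s=snap('scene');im=s['color'][:,:,::-1];t=snap('top')['color'][:,:,::-1]
cv2.imwrite('pics/c5.png',np.vstack([cv2.resize(im[170:280,240:420],None,fx=3,fy=3),cv2.resize(t[140:230,145:325],None,fx=3,fy=3)]))
o=ctrl.get_obs();print(o['ee_pos'])
E
```

```text
[0.57639316 0.1165598  0.03044538]
```

View pics/c5.png

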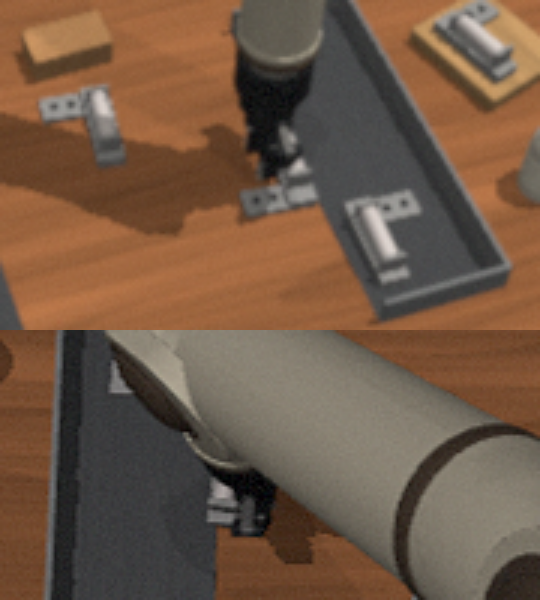

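send_rows(commands="0 8 0 0 -0.3;-1 12 0 0 -0.3;-1 13 0 0 -0.3;0 13 0 0 -0.3;0 13 0 0 -0.3;0 13 0 0 -0.3;0 10 0 0 -0.3;0 7 0 0 -0.3;0 3 0 0 -0.3;0 0 0 0 -0.3")

```text
time_s: 10.5
ee_pos: [0.5743, 0.2088, 0.0305]
orientation: [0.492, 0.508, 0.492, -0.507]
wrist_force: [0.1, -0.4, -0.5]
grip_width: 0.0296
```

send_rows(commands="-1 -10 0 0 -0.3;0 -5 20 0 -0.3;0 -5 40 0 -0.3;-20 -45 15 0 -0.06;-20 -45 0 -0.2 -0.06;-20 -45 0 -0.2 -0.06;-15 -20 0 -0.2 -0.06;0 0 0 0 -0.06;0 0 0 0 -0.06")

```text
time_s: 11.4
ee_pos: [0.4995, 0.0331, 0.1062]
orientation: [0.479, 0.521, 0.477, -0.521]
wrist_force: [0.4, 0.9, 0.1]
grip_width: 0.0402
```

```bash
python3 - <<'E'
from h import *
s=snap('top','top5.png')
for x in brackets(s,(100,160),(265,345)):print(*x)
o=ctrl.get_obs();q=np.array(o['orientation']);R=Ro.from_quat(q[[1,2,3,0]]).as_matrix();print(o['ee_pos'],np.degrees(np.arctan2(R[1,1],R[0,1])))
E
```

```text
475.5 [191. 184.] (588, 214) (76, 99) 87 [[633, 174], [637, 248], [540, 250], [540, 225], [548, 240], [556, 223], [558, 233], [603, 234], [607, 175]]
425.5 [201. 146.] (704, 216) (73, 99) 89 [[753, 182], [752, 208], [684, 210], [683, 251], [656, 252], [657, 183], [679, 181], [678, 202], [703, 180], [733, 192]]
[0.49994918 0.03438526 0.10615723] -4.8184461980589015
```

send_rows(commands="-15 -16 -10 -0.2 -0.06;0 0 -30 0 -0.06;0 0 -20 0 -0.06;0 0 -9 0 -0.06;0 0 -4 0 -0.06;0 0 -2 0 -0.06;0 0 0 0 -0.06")

```text
time_s: 12.15
ee_pos: [0.4845, 0.0189, 0.0304]
orientation: [0.474, 0.525, 0.474, -0.524]
wrist_force: [-0.2, -0.4, -0.2]
grip_width: 0.0403
```

send_rows(commands="0 -6 0 0 -0.06;0 -9 0 0 -0.06;0 -12 0 0 -0.06;0 -13 0 0 -0.06;0 -13 0 0.1 -0.06;0 -13 0 0.2 -0.06;0 -13 0 0.2 -0.06;0 -13 0 0.2 -0.06;0 -8 0 0.2 -0.06;0 0 0 0 -0.06")

```text
time_s: 13.15
ee_pos: [0.4835, -0.0845, 0.0298]
orientation: [-0.494, -0.506, -0.493, 0.507]
wrist_force: [-0.1, 0.3, -0.4]
grip_width: 0.0401
```

```bash
python3 - <<'E'
from h import *
s=snap('scene');im=s['color'][:,:,::-1];t=snap('top')['color'][:,:,::-1]
cv2.imwrite('pics/c6.png',np.vstack([cv2.resize(im[150:260,170:350],None,fx=3,fy=3),cv2.resize(t[190:280,245:425],None,fx=3,fy=3)]))
o=ctrl.get_obs();q=np.array(o['orientation']);R=Ro.from_quat(q[[1,2,3,0]]).as_matrix();print(o['ee_pos'],np.degrees(np.arctan2(R[1,1],R[0,1])))
E
```

```text
[ 0.48337925 -0.08319273  0.02975711] -1.42737206748037
```

View pics/c6.png

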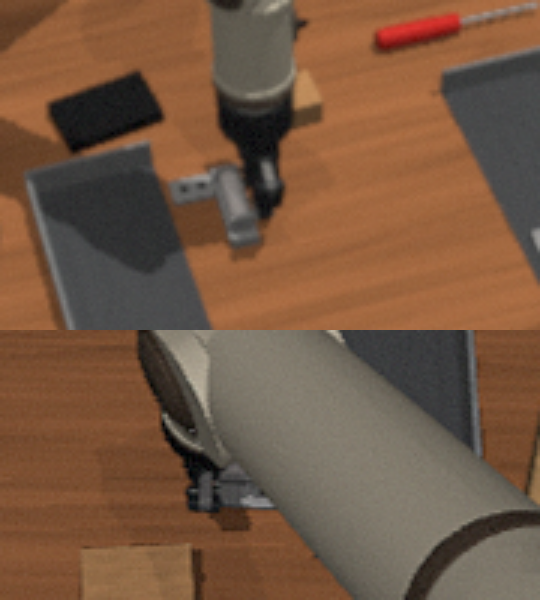

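send_rows(commands="0 -8 0 0.1 -0.06;0 -12 0 0.1 -0.06;0 -13 0 0.1 -0.06;0 -13 0 0.1 -0.06;0 -13 0 0.1 -0.06;0 -13 0 0.1 -0.06;0 -13 0 0 -0.06;0 -11 0 0 -0.06;0 -7 0 0 -0.06;0 -4 0 0 -0.06")

```text
time_s: 14.25
ee_pos: [0.4838, -0.1894, 0.0299]
orientation: [0.507, 0.493, 0.507, -0.493]
wrist_force: [0.8, 3.3, 2.0]
grip_width: 0.04
```

send_rows(commands="0 0 0 0 -0.06;0 8 0 0 -0.06;0 15 10 0 -0.06;0 15 40 0 -0.06;0 30 40 0 -0.06;0 45 20 0 -0.06;0 45 20 0 -0.06;0 45 20 0 -0.06;0 45 0 0 -0.06;0 0 0 0 -0.06")

```text
time_s: 15.25
ee_pos: [0.483, 0.0685, 0.1821]
orientation: [0.511, 0.491, 0.51, -0.488]
wrist_force: [0.5, -0.8, -0.5]
grip_width: 0.0403
```

```bash
python3 - <<'E'
from h import *
s=snap('top','top7.png');b=snap('scene','scene7.png')
for x in brackets(s,(100,160),(265,400)):print(*x)
print(ctrl.get_obs()['ee_pos'])
cv2.imwrite('pics/c7.png',np.vstack([b['color'][90:340,:,::-1],s['color'][80:350,:,::-1]]))
E
```

```text
576.5 [370. 233.] (488, -237) (99, 74) 2 [[534, -202], [438, -204], [439, -276], [464, -271], [471, -226], [532, -230]]
[0.48294403 0.06186869 0.18047783]
```

View pics/c7.png

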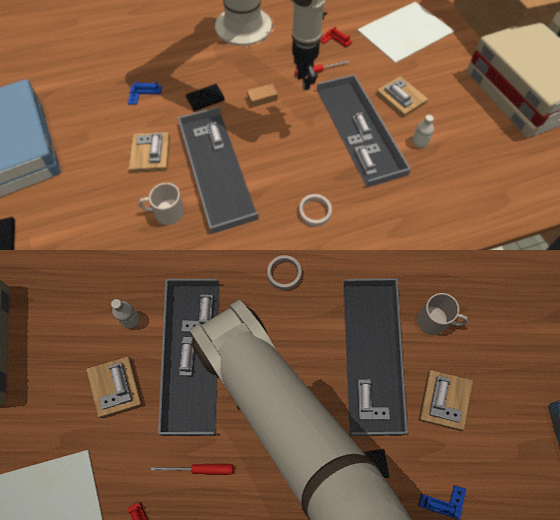

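```bash
python3 -c "
from station import ctrl
print(ctrl.finish_job())"
```

```text
the job is handed in; nothing more can be done
None
```

All three brackets are in their matching trays, and I handed the job in after about 15 s of robot time.

- **Sorting:** the LEFT sample stands on the +y side and the RIGHT sample on the −y side. I pushed both left-hand brackets into tray_1 and the right-hand one into tray_2. Each push was flat on the bench, with two fingertips against the leg near bench level.
- **Final positions:** measured in the overhead pictures, the rearmost points lie about 18 to 25 mm inside the tray fronts. They are at y ≈ 0.180 and 0.174 against a front at about 0.156, and at −0.202 against a front at about −0.180. I took the left-tray readings earlier, because the arm partly hid that tray from the overhead camera at the end. The final scene view shows both left-hand brackets still inside.
- **Other things on the bench:** in the final pictures the carton, tape roll, screwdriver, mug, glue and stamp pad, and the red and blue look-alikes, appear where they started. I judged this by eye and did not measure it. In the overhead view the arm hid the carton and parts of the stamp pad and the red look-alike, so for those I relied mainly on the scene view.
- **Forces:** the wrist force readings at the end of each move stayed under about 4 N. No check failed or disagreed.

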